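# Draw the sampling pump to its index and hold it for a leak test

### The job

Leak-test the hand sampling pump on its stand: with the handle still home, turn the butterfly of the inlet cock until it stands square across the pipe, fully shut, and only then draw the spring-return D handle out until the pointer on it is level with the index clip on the scale, without running past it. Finish while holding the handle there, gripped and pulled against its spring; do not let go or put anything down, and leave the other things on the worktop alone.

Things in the scene. Friction and masses are not known exactly. Their poses are not given: they have to be found in the camera images.
- pump_stand: Pump on its stand, fixed, position and yaw vary. Grey base 232x96x12 mm; origin on the worktop under the pump's level axis (55 mm high). x: along the pump from the D handle (-x end) to inlet cock and nozzle (+x end); y: away from the scale strip (y -47 to -65 mm, top 44 mm high); z up. Aluminium barrel with black caps from x -26 to +83 mm, top 75 mm high; two grey clamps round it, 79 mm high.
- draw_handle (a joint): How far the piston rod with the D handle is drawn out, m: 0 = home, end stop 0.062. Drawn straight along the stand's -x. A spring pulls it home all the time: about 4 N at home, rising by 1.7 N per cm (about 11 N at 40 mm), so it snaps back if released.
- handle_grip (a point): Centre of the D handle's black round grip, 15 mm thick, 56 mm long along the stand's y, 55 mm above the worktop; moves with the handle (at home: x = -94 mm on the stand). Inside the D, between grip and yoke (84 mm wide aluminium bar), is a free space 68 mm wide (y), 45 mm long (x): one finger goes in there, one outside, closing along the stand's x. Below it only the base plate.
- pointer_tip (a point): Tip of the pointer, a dark blade 2.5 mm wide on the end of the handle's yoke, over the inner edge of the scale strip: y = -51 mm on the stand, 49 mm above the worktop, 61 mm to the +x side of the grip's centre. Moves with the handle.
- index_tip (a point): Tip of the index: a dark blade 2.5 mm wide on a small steel clip (12 mm wide, thumbscrew outside) fixed on the scale strip; y = -51 mm on the stand, 49 mm above the worktop. It stays put, 28 to 48 mm to the -x side of the pointer's home position. Pointer and index are level when they have the same x in the stand's frame.
- inlet_cock (a joint): Angle of the cock's butterfly, rad: 0 = shut, square across the pipe, against its stop; pi/2 = open, along the pipe. Turns about a vertical axis with a little friction (0.04 N m), and stays where it is left; seen from above it turns clockwise to shut.
- cock_grip (a point): Centre of the butterfly, on its turning axis, at x = +108 mm on the stand, 97 mm above the worktop: an upright flat black bar 54 mm long, 9 mm thick, 18 mm high (88 to 106 mm above the worktop), to grip across its 9 mm from above. Its own y axis runs along its length. The pump's cap, 75 mm high, begins 25 mm from the axis.
- timer: Bystander, to be left alone: flat white lab timer with buttons, 58x58x16 mm; origin at the centre of its underside.
- funnel: Bystander, to be left alone: small funnel standing on its rim, 71 wide, 75 high mm; origin at the centre of its underside.
- marker: Bystander, to be left alone: marker pen lying flat, 122 long, 13 thick mm; origin at the centre of its underside.
- blue_cap: Bystander, to be left alone: loose bottle cap, 45 wide, 20 high mm; origin at the centre of its underside.
- beaker_250: Bystander, to be left alone: glass beaker, 72 wide, 95 high mm; origin at the centre of its underside.
- petri_0: Bystander, to be left alone: petri dish, 65 wide, 16 high mm; origin at the centre of its underside.

How it is judged:
On the way:
1. the cock is fully shut while the handle is still home (value of joint inlet_cock below 0.12 rad and value of joint draw_handle below 0.012 m), for 0.2 s.
At the end, for the whole second after the job is handed in: The cock is shut (within 0.12 rad of its stop), the pointer stands within 4 mm of the index along the pump and is still (under 10 mm/s), and the gripper's fingers bear on the handle with more than 3 N, holding it out against its spring (value of joint inlet_cock below 0.12 rad and x of pointer_tip in the frame of index_tip between -0.004 and 0.004 m and velocity of joint draw_handle between -0.01 and 0.01 m/s and contact force between the fingers and draw_handle above 3 N); the arm keeps its last pose, push and grip.
It fails at once if the handle is drawn (over 12 mm) while the cock is not shut (value of joint draw_handle above 0.012 m and value of joint inlet_cock above 0.2 rad).
It fails at once if the pointer runs more than 8 mm past the index (x of pointer_tip in the frame of index_tip below -0.008 m).
It fails at once if another thing on the worktop is displaced (over 30 mm) (distance of any of timer, funnel, marker, blue_cap, beaker_250, petri_0 from where it was at the start of the episode above 0.03 m).
It also fails if it takes over 43 s, if anything falls off the work surface, if the arm or the gripper's body presses on something with over 40 N, if the wrist force passes 120 N, or if a joint passes its speed limit or range.

### The arm

A 6-joint arm with a two-finger parallel gripper is mounted at the origin on a cart in front of the work surface, level with it; the furniture and walls round the work are solid. World frame = base frame: x ahead of the robot, y to its left, z up, the work surface at z = 0. Lengths are in m, angles in rad, forces in N, time in s.
With the tool pointing down it reaches from about 0.375 to 0.9 m from the base axis. Payload 3.1 kg.
Tool frame: the origin (TCP) lies midway between the tips of the shut fingers; the grasp point (between the pads) lies behind it (ctrl.grip_depth is the z of the grasp point in the tool frame, in m); z points along the fingers, y is the line along which they close (so a half turn about z gives the same grasp; the last joint's range is limited). The gripper opens to 87 mm and grips with 3 to 60 N. Pads are 19 mm wide; open, the fingers measure 117 mm over their backs; the gripper's body (75 mm by 190 mm) begins 51 mm behind the grasp point.
Start: joints at [-1.292, 0.527, 1.433, -0, 1.181, -0.178], TCP at [0.276, -0.561, 0.223] pointing down, gripper open.
Joint ranges: [-3.08, 3.08], [-0.75, 2.2], [0.22, 2.44], [-1.43, 4.57], [0, 2.65], [-2.85, 2.85]. Speed limits (rad/s): [2.79, 2.79, 3.14, 3.14, 3.14, 3.14].

### API

Orientations are given as a unit quaternion [x, y, z, w].
In Python, from station import ctrl, viewer gives the robot as it stands.
- The arm moves only by the tool jog_arm, never from a script. Its argument "commands" is a list of rows, each a list of 3 entries, a list of its own where there are three numbers: the shift along the tool's x, y, z in mm, then the turn, a rotation vector about the tool's x, y, z in rad, then the gripper command: -1 is fully open, 1 is shut, values between are in proportion. In form: [[[x, y, z], [ax, ay, az], jaw], ...]. A call has 1 to 20 rows; each row shifts and turns the commanded pose from where the row before left it, along the tool's axes as they then stand; what a row does not reach is not made up. A row lasts 1/8 s, in which the tool goes at most 62.5 mm and 10.7 degrees, less where a joint would pass 70% of its speed; a pose out of reach is approached as far as the arm can. A call is refused whole if a number of a shift passes 62.5 or a number of a turn 0.188, either way. A call with a gripper value outside its range is refused whole. The fingers move at their own pace and stop on an object; "squeeze" is the grip in N (left out, the last holds). Time passes only in rows, so rows that do not move let the fingers close. It gives the time, the measured TCP pose, the force, the opening and the grip force at its end, in the units of the state.
- ctrl.get_obs(): the state, without advancing time (a new reading comes with each control period).
- viewer.camera(name): name is "scene" or "top" or "wrist"; returns (picture, depth): 420x560x3 uint8, red, green, blue; 420x560 float32, m along the optical axis (not along the pixel's ray), 0 where there is no reading.
- viewer.camera_info(name): a dict with "fx", "fy", "cx", "cy" (pixels), "dist_coeffs" ([k1, k2, p1, p2, k3] as OpenCV has them; the pictures are not rectified), "R" (3x3) and "t" (3): a world point X has camera coordinates R X + t; the wrist camera has in their place "T_tool_cam" (4x4, takes a point from camera to tool coordinates, whose origin is the TCP and whose axes are the flange's). Camera axes: x right, y down, z forward; pixel columns grow to the right and rows downward; lengths in m; the calibration is good to about 2 mm. A picture is of the moment at which its call begins: read the wrist's pose just before it. camera_info takes no time and is no camera call.
- ctrl.job_done(): hands the job in; it is judged then, once.
The state is a dict: "t": time; "qpos": joint angles; "dq": joint speeds; "effort": joint torques, N m; "tcp_pos": TCP position; "orientation": TCP orientation; "wrist_force": force on the tool from outside, world axes, zero at the start; "moment": the same for the moment, N m; "grip_width": finger opening in m; "finger_force": force on a finger pad.
Only numpy, scipy, OpenCV 4.12 (cv2) and the standard library are available. Lean on these libraries where they do the work, as an engineer would, in place of code of your own. Each camera call takes 0.05 s, during which the arm holds its last target. There are 200 camera calls.

## Working session

There is one attempt and no reset: what is moved stays moved. The work goes in short steps, Python scripts to look and compute and a tool call to move; the robot and the scene stay as the last step left them, time stands still between calls to the robot, and variables do not carry over. Pictures are saved under pics/ and viewed, at most 10 in all, crops included, and the job is handed in when it is done.

Besides the shell and the picture viewer there is one more tool, called after "Request:" by a JSON object that holds its "op" and its "data", one argument or row to a line. jog_arm: Moves the arm, as the interface text tells. Its arguments: {"type":"object","properties":{"commands":{"type":"array","items":{"type":"array"}},"squeeze":{"type":"number"}},"required":["commands"]}

```bash
mkdir -p pics
cat > h.py <<'E'
import numpy as np,cv2
from station import ctrl,viewer
from scipy.spatial.transform import Rotation as Ro
def shot(n,f):
    o=ctrl.get_obs(); im,d=viewer.camera(n); cv2.imwrite(f'pics/{f}.png',im[:,:,::-1]); np.savez(f'pics/{f}.npz',im=im,d=d,p=o['tcp_pos'],q=o['orientation']); return im,d
def cam(n,z):
    c=viewer.camera_info(n); K=np.array([[c['fx'],0,c['cx']],[0,c['fy'],c['cy']],[0,0,1]])
    if 'R' in c: R=np.array(c['R']).T; t=-R@np.array(c['t'])
    else:
        T=np.array(c['T_tool_cam']); Rt=Ro.from_quat(z['q']).as_matrix(); R=Rt@T[:3,:3]; t=Rt@T[:3,3]+z['p']
    return K,np.array(c['dist_coeffs']),R,t
def onplane(n,f,uv,h):
    "pixel -> world at height h"
    z=np.load(f'pics/{f}.npz'); K,D,R,t=cam(n,z)
    r=cv2.undistortPoints(np.array([[uv]],float),K,D).ravel(); v=R@np.array([r[0],r[1],1]); return t+v*(h-t[2])/v[2]
def proj(n,f,X):
    z=np.load(f'pics/{f}.npz'); K,D,R,t=cam(n,z)
    p,_=cv2.projectPoints(((np.atleast_2d(X)-t)@R)[:,None],np.zeros(3),np.zeros(3),K,D); return p[:,0]
E
python3 - <<'E'
from h import *
print(ctrl.get_obs(), ctrl.grip_depth)
a,_=shot('top','top0'); b,_=shot('scene','sc0')
print(viewer.camera_info('wrist'))
E
```

```text
{'t': 0.0, 'qpos': array([-1.29251036e+00,  5.28477549e-01,  1.43394224e+00,  4.83484312e-06,
        1.18137504e+00, -1.78497138e-01]), 'dq': array([-0.00015753, -0.00052774,  0.00060667,  0.00053596,  0.00079689,
       -0.00030508]), 'effort': array([-1.14366518e-03, -4.40051544e+01, -1.76591581e+01,  6.32037409e-02,
        5.82315505e-02, -1.59354522e-04]), 'tcp_pos': array([ 0.27548456, -0.56017549,  0.22155194]), 'orientation': array([ 9.74031443e-01,  2.26410106e-01, -5.26828691e-05, -1.09983224e-03]), 'wrist_force': array([-0.02462802,  0.28548058, -0.15712503]), 'moment': array([-0.02344316, -0.02462234, -0.01635731]), 'finger_force': 0.0, 'grip_width': 0.08699942458111162} -0.0187
{'fx': 347.99234478527023, 'fy': 347.99234478527023, 'cx': 282.3101358882257, 'cy': 211.8105949974028, 'dist_coeffs': array([-0.0191498,  0.       ,  0.       ,  0.       ,  0.       ]), 'T_tool_cam': array([[-2.11488568e-04, -9.59798727e-01, -2.80689078e-01,
         7.70245269e-02],
       [ 9.99999493e-01, -4.79408671e-04,  8.85846263e-04,
        -2.11435612e-04],
       [-9.84798893e-04, -2.80688749e-01,  9.59798342e-01,
        -1.62384177e-01],
       [ 0.00000000e+00,  0.00000000e+00,  0.00000000e+00,
         1.00000000e+00]])}
```

View pics/top0.png

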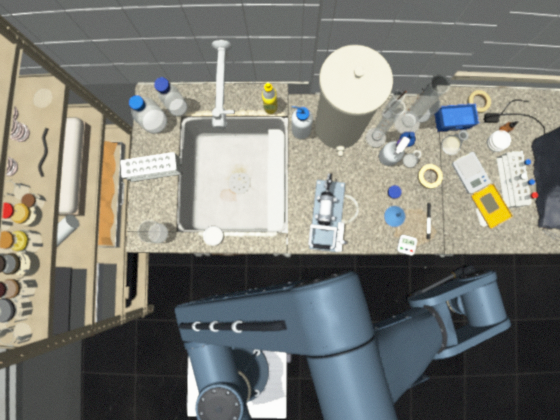

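View pics/sc0.png

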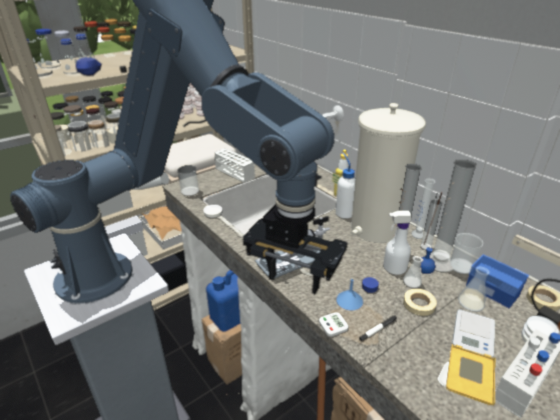

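The top view shows the pump stand around pixel (326,213) with the D handle near (324,237) at the counter's front edge. The timer, funnel and cap are to its right. I'll enlarge that part.

Run:
```python
from h import *
im=cv2.imread('pics/top0.png')
cv2.imwrite('pics/top0c.png',cv2.resize(im[170:260,285:365],None,fx=6.6,fy=6.6,interpolation=cv2.INTER_CUBIC))
for uv in [(324,237),(326,190),(300,237),(280,390)]: print(uv,onplane('top','top0',uv,0.055).round(3))
```

```text
(324, 237) [ 0.43  -0.278  0.055]
(326, 190) [ 0.581 -0.285  0.055]
(300, 237) [ 0.43  -0.202  0.055]
(280, 390) [-0.045 -0.143  0.055]
```

View pics/top0c.png

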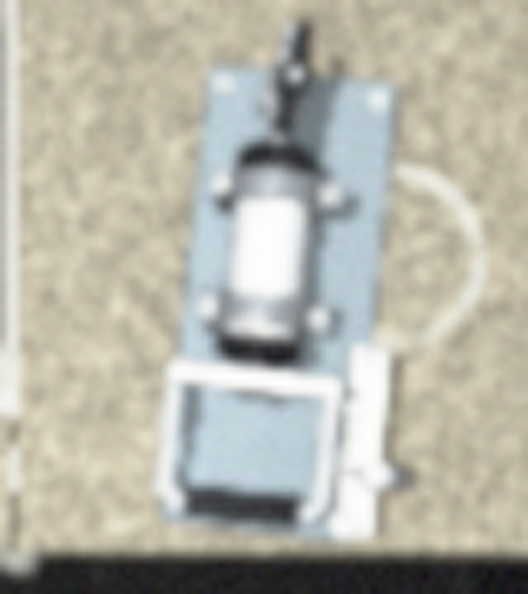

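The crop shows the D grip at crop (245,504) and the cock axis near (291,80), with the butterfly lying along the pipe (open). The index clip is near crop (380,475) on the strip. The base edges lean about 6°.

Run:
```python
from h import *
f=lambda u,v,h:onplane('top','top0',(285+u/6.6,170+v/6.6),h)
g=f(245,504,.055);c=f(291,80,.097)
e=[f(212,70,.012),f(395,85,.012),f(165,520,.012)]
print(g,c,np.degrees(np.arctan2(*(c-g)[[1,0]])),np.linalg.norm(c-g)); print(np.array(e).round(3))
print(np.degrees(np.arctan2(*(e[0]-e[2])[[1,0]])))
o=ctrl.get_obs();R=Ro.from_quat(o['orientation']).as_matrix();print(R.round(3))
yaw=np.arctan2(*(c-g)[[1,0]]); 
print('tool x yaw',np.degrees(np.arctan2(R[1,0],R[0,0])))
```

```text
[ 0.40081324 -0.27208275  0.055     ] [ 0.59910642 -0.29096828  0.097     ] -5.440464285523053 0.20357025556788821
[[ 0.62  -0.259  0.012]
 [ 0.613 -0.352  0.012]
 [ 0.394 -0.236  0.012]]
-5.9227980679962355
[[ 0.897  0.441 -0.001]
 [ 0.441 -0.897  0.002]
 [ 0.    -0.002 -1.   ]]
tool x yaw 26.1722585357087
```

Request:
{"op": "jog_arm", "data": {
  "commands": [
    [[39,-11,0],[0,0,0],-1],
    [[39,-11,0],[0,0,0],-1],
    [[39,-11,0],[0,0,0],-1],
    [[39,-11,0],[0,0,0],-1],
    [[39,-11,0],[0,0,0],-1],
    [[39,-11,0],[0,0,0],-1],
    [[39,-11,0],[0,0,0],-1],
    [[39,-11,0],[0,0,0],-1],
    [[39,-11,0],[0,0,0],-1],
    [[39,-11,0],[0,0,0],-1]
  ]
}}

```text
t: 1.35
tcp_pos: [0.5778, -0.289, 0.222]
orientation: [0.974, 0.226, -0.0, -0.0]
wrist_force: [0.1, -0.4, 0.4]
grip_width: 0.0869
finger_force: 0.0
```

Request:
{"op": "jog_arm", "data": {
  "commands": [
    [[0,0,0],[0,0,-0.185],-1],
    [[0,0,0],[0,0,-0.185],-1],
    [[0,0,0],[0,0,-0.185],-1],
    [[0,0,0],[0,0,-0.185],-1],
    [[0,0,0],[0,0,-0.185],-1],
    [[0,0,0],[0,0,-0.185],-1],
    [[0,0,0],[0,0,-0.185],-1],
    [[0,0,0],[0,0,-0.185],-1],
    [[0,0,0],[0,0,-0.185],-1],
    [[0,0,0],[0,0,-0.185],-1],
    [[0,0,0],[0,0,-0.185],-1],
    [[0,0,0],[0,0,-0.185],-1],
    [[0,0,0],[0,0,-0.185],-1],
    [[0,0,0],[0,0,-0.185],-1],
    [[0,0,0],[0,0,0],-1],
    [[0,0,0],[0,0,0],-0.4],
    [[0,0,0],[0,0,0],-0.4]
  ]
}}

```text
t: 3.48
tcp_pos: [0.5771, -0.2901, 0.2224]
orientation: [0.048, 0.999, 0.0, -0.0]
wrist_force: [-0.3, -0.8, 0.3]
grip_width: 0.0743
finger_force: 0.0
```

Run:
```python
from h import *
o=ctrl.get_obs();R=Ro.from_quat(o['orientation']).as_matrix();print(o['tcp_pos'],o['qpos'].round(3),R.round(3),o['t'],o['grip_width'])
im,d=shot('wrist','w0'); cv2.imwrite('pics/w0b.png',cv2.resize(im[:,:,::-1],(800,600),interpolation=cv2.INTER_CUBIC))
z=np.load('pics/top0.npz');dd=z['d'];K,D,Rr,t=cam('top',z)
v,u=np.mgrid[0:420,0:560];r=cv2.undistortPoints(np.stack([u.ravel(),v.ravel()],1)[:,None].astype(float),K,D)[:,0]
X=np.c_[r,np.ones(len(r))]*dd.ravel()[:,None]@Rr.T+t
m=(X[:,0]>.5)&(X[:,0]<.8)&(abs(X[:,1]+.29)<.15)&(X[:,2]>.11)&(X[:,2]<.5)&(dd.ravel()>0)
P=X[m];print(len(P),P[P[:,0].argsort()][:6].round(3))
```

```text
[ 0.57713103 -0.29007578  0.22242836] [-0.638  0.557  1.377  0.     1.209 -2.113] [[-0.995  0.096 -0.   ]
 [ 0.096  0.995  0.   ]
 [ 0.     0.    -1.   ]] 3.475 0.07428049648143843
3567 [[ 0.606 -0.295  0.114]
 [ 0.721 -0.333  0.374]
 [ 0.721 -0.326  0.372]
 [ 0.721 -0.343  0.372]
 [ 0.722 -0.338  0.371]
 [ 0.722 -0.328  0.37 ]]
```

View pics/w0b.png

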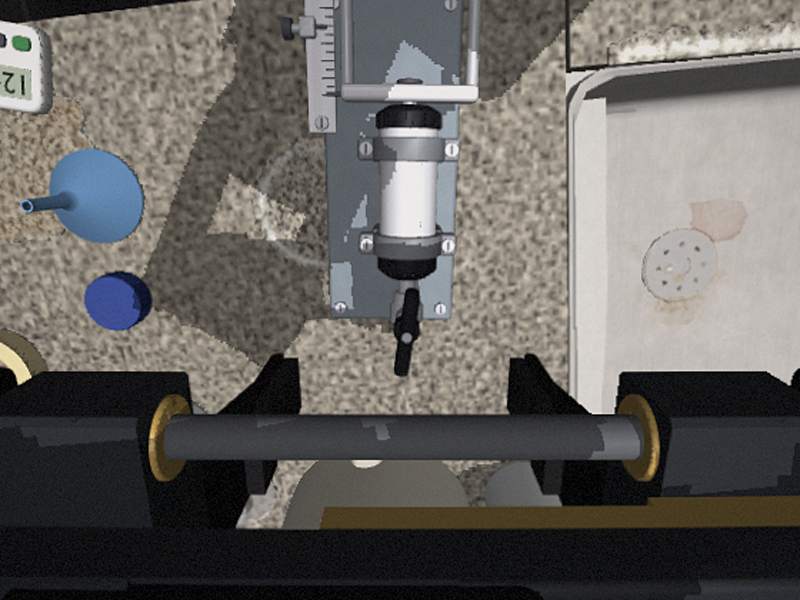

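Wrist view (enlarged ×1.43): the butterfly is a dark bar from (413,290) to (402,375) with its hub at about (407,337). The base corners are at (330,317) and (452,315). The pointer and index clip are near (343,92) and (300,28).

Run:
```python
from h import *
s=560/800
f=lambda u,v,h:onplane('wrist','w0',((u+.5)*s-.5,(v+.5)*s-.5),h)
a,b,c=f(413,290,.106),f(402,375,.106),f(407,337,.106)
y=lambda d:np.degrees(np.arctan2(d[1],d[0]))
print(a,b,(a+b)/2,c,np.linalg.norm(a-b),y(b-a))
L,Rr=f(330,317,.012),f(452,315,.012);print(L,Rr,y(L-Rr)+90,np.linalg.norm(L-Rr))
s1,s2=f(340,307,.014),f(422-72,0,.06)
print('screws',y(f(340,307,.014)-f(440,308,.014))+90, 'edge',y(Rr-f(463,30,.012)))
print('clamps',y(f(366,242,.055)-f(366,149,.055)),y(f(448,242,.055)-f(452,149,.055)))
print('yoke',y(f(345,93,.06)-f(476,93,.06))+90)
```

```text
[ 0.57440209 -0.28434817  0.106     ] [ 0.62715803 -0.29590591  0.106     ] [ 0.60078006 -0.29012704  0.106     ] [ 0.60290629 -0.29054362  0.106     ] 0.05400713577929763 -12.357093881895082
[ 0.61485373 -0.35209964  0.012     ] [ 0.62242522 -0.25629276  0.012     ] -4.518615588140804 0.09610559584901955
screws -6.104814143563431 edge -6.125869088688735
clamps -6.6993022962924424 -6.581663196833361
yoke -5.520345683175762
```

Request:
{"op": "jog_arm", "data": {
  "commands": [
    [[-12,1,0],[0,0,0.06],0.0],
    [[-12,1,0],[0,0,0.06],0.0],
    [[0,0,25],[0,0,0],0.0],
    [[0,0,25],[0,0,0],0.0],
    [[0,0,25],[0,0,0],0.0],
    [[0,0,25],[0,0,0],0.0],
    [[0,0,22],[0,0,0],0.0],
    [[0,0,20],[0,0,0],0.0],
    [[0,0,0],[0,0,0],0.0],
    [[0,0,0],[0,0,0],1],
    [[0,0,0],[0,0,0],1],
    [[0,0,0],[0,0,0],1],
    [[0,0,0],[0,0,0],1],
    [[0,0,0],[0,0,0],1],
    [[0,0,0],[0,0,0],1]
  ],
  "squeeze": 20
}}

```text
t: 5.4
tcp_pos: [0.6018, -0.2907, 0.0813]
orientation: [0.107, 0.994, 0.0, 0.001]
wrist_force: [0.2, 3.0, 5.4]
grip_width: 0.0162
finger_force: 20.0
```

Run:
```python
from h import *
im,d=shot('wrist','w1'); cv2.imwrite('pics/w1c.png',cv2.resize(im[120:400,140:420,::-1],(600,600),interpolation=cv2.INTER_CUBIC))
```

```text
(no output)
```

View pics/w1c.png

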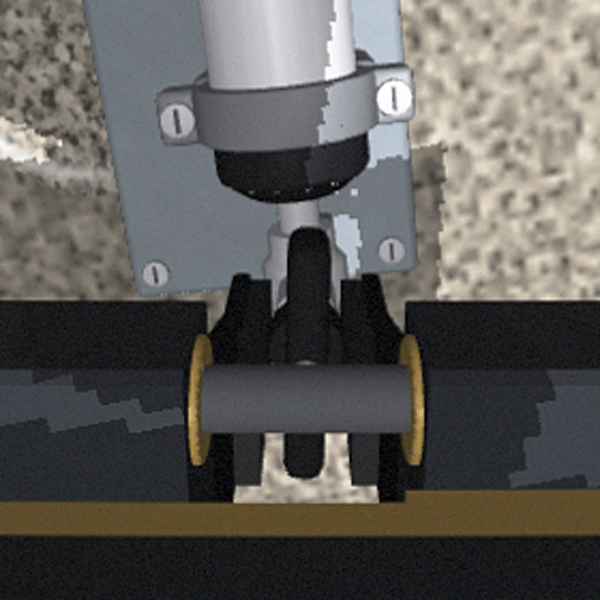

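The fingertips have closed on a round 16 mm hub under the bar (crop (305,330)). I'll raise about 10 mm so the pads take the bar itself.

Request:
{"op": "jog_arm", "data": {
  "commands": [
    [[0,0,0],[0,0,0],0.3],
    [[0,0,0],[0,0,0],0.3],
    [[0,0,-10],[0,0,0],0.3],
    [[0,0,0],[0,0,0],0.3],
    [[0,0,0],[0,0,0],1],
    [[0,0,0],[0,0,0],1],
    [[0,0,0],[0,0,0],1],
    [[0,0,0],[0,0,0],1],
    [[0,0,0],[0,0,0],1]
  ],
  "squeeze": 25
}}

```text
t: 6.58
tcp_pos: [0.6012, -0.2905, 0.0904]
orientation: [0.107, 0.994, 0.0, -0.0]
wrist_force: [1.3, 3.0, -0.1]
grip_width: 0.0152
finger_force: 25.0
```

Request:
{"op": "jog_arm", "data": {
  "commands": [
    [[0,0,0],[0,0,0],0.4],
    [[0,0,0],[0,0,0],0.4],
    [[0,0,-6],[0,0,0],0.4],
    [[0,0,0],[0,0,0],0.4],
    [[0,0,0],[0,0,0],1],
    [[0,0,0],[0,0,0],1],
    [[0,0,0],[0,0,0],1],
    [[0,0,0],[0,0,0],1],
    [[0,0,0],[0,0,0],1]
  ],
  "squeeze": 25
}}

```text
t: 7.7
tcp_pos: [0.6012, -0.2905, 0.0965]
orientation: [0.107, 0.994, 0.001, -0.0]
wrist_force: [1.1, 2.5, 1.3]
grip_width: 0.0085
finger_force: 25.5
```

Run:
```python
from h import *
im,d=shot('wrist','w2'); cv2.imwrite('pics/w2c.png',cv2.resize(im[200:360,200:360,::-1],(600,600),interpolation=cv2.INTER_CUBIC))
```

```text
(no output)
```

View pics/w2c.png

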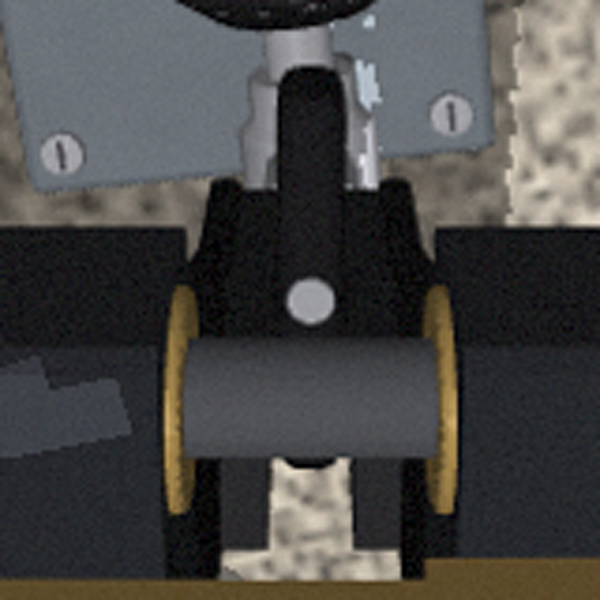

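The pads now hold the 9 mm bar, with the hub screw at crop (310,300), close to the grasp. Next I turn it clockwise.

Request:
{"op": "jog_arm", "data": {
  "commands": [
    [[0,0,0],[0,0,0.12],1],
    [[0,0,0],[0,0,0.12],1],
    [[0,0,0],[0,0,0.12],1],
    [[0,0,0],[0,0,0.12],1],
    [[0,0,0],[0,0,0.12],1],
    [[0,0,0],[0,0,0.12],1],
    [[0,0,0],[0,0,0.12],1],
    [[0,0,0],[0,0,0.12],1],
    [[0,0,0],[0,0,0.12],1],
    [[0,0,0],[0,0,0.12],1],
    [[0,0,0],[0,0,0.12],1],
    [[0,0,0],[0,0,0],1]
  ]
}}

```text
t: 9.25
tcp_pos: [0.6028, -0.2893, 0.0965]
orientation: [0.695, 0.719, 0.002, 0.0]
wrist_force: [4.7, 5.4, -0.2]
grip_width: 0.0086
finger_force: 25.7
```

```bash
python3 -c "
from h import *
o=ctrl.get_obs();print(o['moment'],o['wrist_force'],o['grip_width'],o['qpos'][5])"
```

```text
[ 0.98383334 -0.7738133   0.00711179] [ 4.65314426  5.44679817 -0.2165282 ] 0.00858803035796964 -0.6532769076310885
```

Request:
{"op": "jog_arm", "data": {
  "commands": [
    [[0,0,0],[0,0,0.06],1],
    [[0,0,0],[0,0,0.05],1],
    [[0,0,0],[0,0,0.03],1],
    [[0,0,0],[0,0,0.03],1],
    [[0,0,0],[0,0,0],1]
  ]
}}

```text
t: 9.88
tcp_pos: [0.603, -0.2893, 0.0965]
orientation: [0.753, 0.658, 0.002, 0.0]
wrist_force: [4.7, 6.7, 0.8]
grip_width: 0.009
finger_force: 25.9
```

```bash
python3 -c "
from h import *
o=ctrl.get_obs();print(o['moment'],o['wrist_force'],o['grip_width'],o['qpos'][5],o['tcp_pos']);R=Ro.from_quat(o['orientation']).as_matrix();print(np.degrees(np.arctan2(R[1,0],R[0,0])))"
```

```text
[ 0.99369235 -0.91951279  0.26802846] [4.65931008 6.66190552 0.78208222] 0.008972358322525324 -0.4847877486598315 [ 0.60298646 -0.28927327  0.09649584]
82.36361346955385
```

Request:
{"op": "jog_arm", "data": {
  "commands": [
    [[0,0,0],[0,0,0.02],1],
    [[0,0,0],[0,0,0],1],
    [[0,0,0],[0,0,0],0.6],
    [[0,0,0],[0,0,0],0.6],
    [[0,0,0],[0,0,-0.025],0.6],
    [[0,0,-25],[0,0,-0.025],0.6],
    [[0,0,-30],[0,0,0],0.6],
    [[0,0,-30],[0,0,0],0],
    [[-20,-30,0],[0,0,0],0],
    [[-20,-30,0],[0,0,0],0],
    [[-20,-30,0],[0,0,0],0],
    [[-20,-30,0],[0,0,0],0],
    [[-20,-30,0],[0,0,0],0],
    [[0,0,0],[0,0,0],0],
    [[0,0,0],[0,0,0],0]
  ]
}}

```text
t: 11.75
tcp_pos: [0.442, -0.3753, 0.1817]
orientation: [0.743, 0.669, 0.0, 0.0]
wrist_force: [-0.7, 0.1, -0.3]
grip_width: 0.0435
finger_force: 0.0
```

Run:
```python
from h import *
im,d=shot('wrist','w3'); cv2.imwrite('pics/w3b.png',cv2.resize(im[:,:,::-1],(800,600),interpolation=cv2.INTER_CUBIC))
o=ctrl.get_obs();R=Ro.from_quat(o['orientation']).as_matrix();print(o['tcp_pos'],np.degrees(np.arctan2(R[1,0],R[0,0])))
```

```text
[ 0.44231729 -0.37496889  0.18168436] 84.06829085459309
```

View pics/w3b.png

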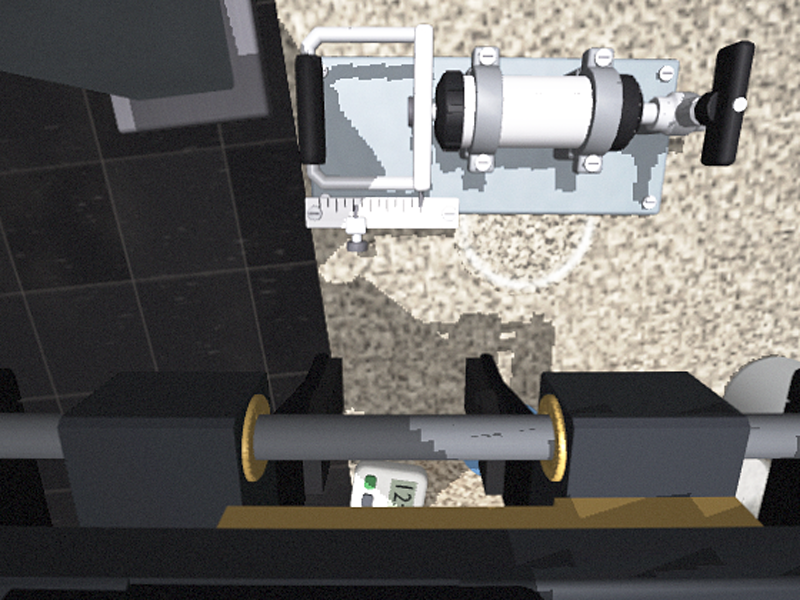

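The handle grip is at (312,108), the yoke at (424,108) with the pointer at about (421,193), and the index clip at about (356,215). The butterfly runs roughly from (745,42) to (718,163). I'll make an enlarged composite of cock and scale.

Run:
```python
from h import *
im=cv2.imread('pics/w3.png')
a=cv2.resize(im[20:125,470:545],None,fx=5,fy=5,interpolation=cv2.INTER_CUBIC) #375x525
b=cv2.resize(im[110:190,205:325],(400*1,267),interpolation=cv2.INTER_CUBIC)
b=cv2.resize(im[122:182,222:306],(420,300),interpolation=cv2.INTER_CUBIC)
c=np.zeros((600,800,3),np.uint8);c[:525,:375]=a;c[:300,380:]=b;cv2.imwrite('pics/w3c.png',c)
```

```text
(no output)
```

View pics/w3c.png

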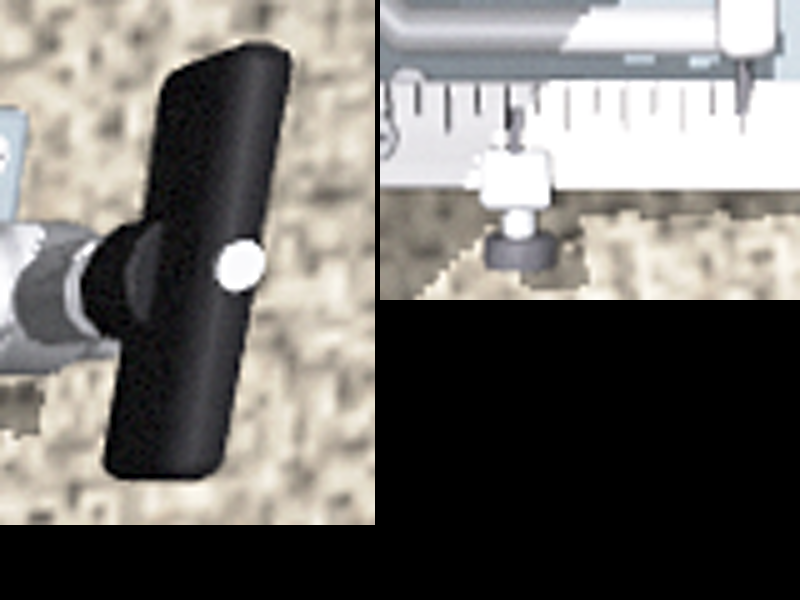

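The composite shows the butterfly's top right edge from (292,60) to (228,455), the pointer tip near (743,110) and the index blade tip near (516,100).

Run:
```python
from h import *
y=lambda d:np.degrees(np.arctan2(d[1],d[0]))
h=lambda u,v,z:onplane('wrist','w3',(470+u/5-.4,20+v/5-.4),z)
p,q=h(292,60,.106),h(228,455,.106);print('cock edge yaw',y(q-p)+90,np.linalg.norm(p-q),'hub',h(240,265,.106))
# hub-based alternative: left silhouette bottom edge z .088
p,q=h(160,90,.106),h(105,465,.088);print(y(q-p)+90)
g=lambda u,v,z=.049:onplane('wrist','w3',(222+(u-380)/5-.4,122+v/5-.4),z)
P,I=g(743,110),g(516,100);print('P',P,'I',I,'d',P-I)
s=.7;f=lambda u,v,z:onplane('wrist','w3',((u+.5)*s-.5,(v+.5)*s-.5),z)
G1,G2=f(311,55,.0625),f(312.5,162,.0625);print('grip ends',G1,G2,y(G2-G1)+90)
b1,b2=f(664,213,.012),f(680,60,.012);print('base end yaw',y(b1-b2)+90)
a=np.radians(-5.8);ex=np.array([np.cos(a),np.sin(a)]);ey=np.array([-ex[1],ex[0]])
print('along',(P-I)[:2]@ex,'perp',(P-I)[:2]@ey)
o=h(240,265,.106)[:2]-.108*ex;print('origin',o,'P',(P[:2]-o)@ex,(P[:2]-o)@ey,'I',(I[:2]-o)@ex,(I[:2]-o)@ey,'grip',o-.094*ex, (f(312,108,.0625)[:2]-o)@ex)
```

```text
cock edge yaw -5.541089500501144 0.04785848850536621 hub [ 0.60362448 -0.29077557  0.106     ]
7.23209819425378
P [ 0.45719839 -0.32656117  0.049     ] I [ 0.41965075 -0.32095075  0.049     ] d [ 0.03754764 -0.00561042  0.        ]
grip ends [ 0.40784819 -0.24280271  0.0625    ] [ 0.4004421  -0.29581667  0.0625    ] -7.952799042988261
base end yaw -4.004561191137157
along 0.03792238775548746 perp -0.0017872724134861346
origin [ 0.49617736 -0.27986149] P -0.03406012631879694 -0.0503996810396482 I -0.0719825140742844 -0.04861240862616207 grip [ 0.40265857 -0.2703622 ] -0.09244424610250915
```

The cock is shut, within about 0.3° of square. The draw needed is about 38 mm. I'll move onto the handle and grip it.

Request:
{"op": "jog_arm", "data": {
  "commands": [
    [[25,-12.5,0],[0,0,0],0],
    [[25,-12.5,0],[0,0,0],0],
    [[25,-12.5,0],[0,0,0],0],
    [[25,-12.5,0],[0,0,0],0],
    [[0,0,25],[0,0,0],0],
    [[0,0,25],[0,0,0],0],
    [[0,0,25],[0,0,0],0],
    [[0,0,25],[0,0,0],0],
    [[0,0,25],[0,0,0],0],
    [[0,0,20],[0,0,0],0],
    [[0,0,0],[0,0,0],0],
    [[0,0,0],[0,0,0],1],
    [[0,0,0],[0,0,0],1],
    [[0,0,0],[0,0,0],1],
    [[0,0,0],[0,0,0],1],
    [[0,0,0],[0,0,0],1]
  ],
  "squeeze": 40
}}

```text
t: 13.8
tcp_pos: [0.4019, -0.2705, 0.037]
orientation: [0.743, 0.669, -0.0, -0.0]
wrist_force: [-4.1, 0.0, 5.4]
grip_width: 0.0138
finger_force: 40.0
```

Request:
{"op": "jog_arm", "data": {
  "commands": [
    [[0,-4,0],[0,0,0],1],
    [[0,-5,0],[0,0,0],1],
    [[0,-5,0],[0,0,0],1],
    [[0,-5,0],[0,0,0],1],
    [[0,-5,0],[0,0,0],1],
    [[0,-5,0],[0,0,0],1],
    [[0,-4,0],[0,0,0],1],
    [[0,0,0],[0,0,0],1],
    [[0,0,0],[0,0,0],1]
  ]
}}

```text
t: 14.92
tcp_pos: [0.3721, -0.2675, 0.037]
orientation: [0.744, 0.669, 0.001, 0.003]
wrist_force: [9.6, 6.0, 3.6]
grip_width: 0.0137
finger_force: 40.0
```

Run:
```python
from h import *
im,d=shot('wrist','w4'); im2,_=shot('scene','sc4')
a=np.radians(-5.8);ex=np.array([np.cos(a),np.sin(a)]);ey=np.array([-ex[1],ex[0]]);o=np.array([.49618,-.27986])
W=lambda x,y,z:np.r_[o+x*ex+y*ey,z]
ob=ctrl.get_obs();print(ob['tcp_pos'],ob['wrist_force'],ob['t'],'s',(ob['tcp_pos'][:2]-o)@ex)
for n,f in (('wrist','w4'),('scene','sc4')): print(n,proj(n,f,[W(-.072,-.051,.049),W(-.067,-.051,.049)]))
i,j=proj('scene','sc4',W(-.072,-.051,.049))[0].astype(int)
c=np.zeros((600,800,3),np.uint8);c[:315,:420]=cv2.resize(im[:,:,::-1],(420,315))
c[:360,440:800]=cv2.resize(cv2.imread('pics/sc4.png')[max(j-30,0):j+30,i-30:i+30],(360,360),interpolation=cv2.INTER_CUBIC)
cv2.imwrite('pics/w4b.png',c)
```

```text
[ 0.37217525 -0.26751275  0.03701264] [10.03614702  5.58846958  3.60350281] 15.025 s -0.12461770490994627
wrist [[383.7903752  365.3489761 ]
 [393.32678815 365.22452967]]
scene [[279.24786038 261.37091446]
 [280.75431682 260.76247073]]
```

View pics/w4b.png

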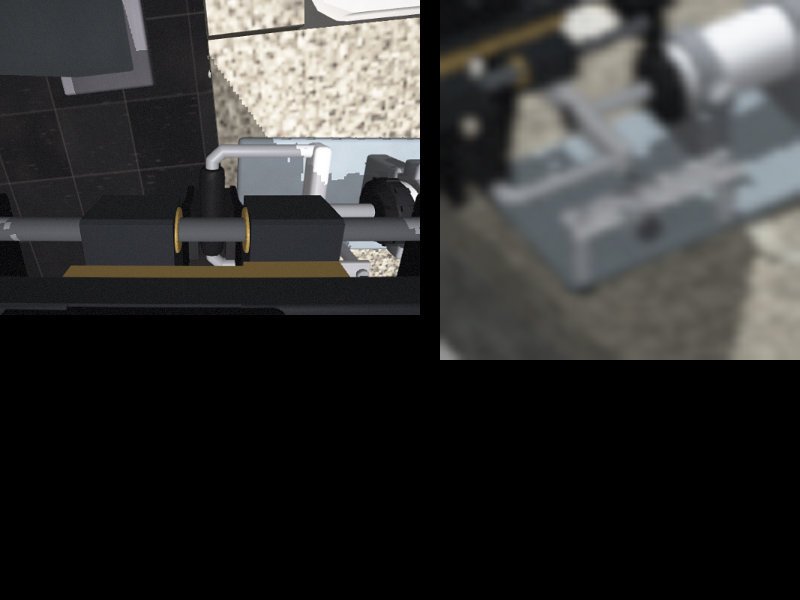

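The scale is hidden behind the gripper here, but the grip sits centred between the pads, at TCP s = -124.6 mm along the pump. The index needs s ≈ -133 mm, so I draw the rest in small steps.

Request:
{"op": "jog_arm", "data": {
  "commands": [
    [[0,-3,0],[0,0,0],1],
    [[0,-3,0],[0,0,0],1],
    [[0,-2,0],[0,0,0],1],
    [[0,0,0],[0,0,0],1],
    [[0,0,0],[0,0,0],1],
    [[0,0,0],[0,0,0],1]
  ]
}}

```text
t: 15.78
tcp_pos: [0.3645, -0.2667, 0.037]
orientation: [0.744, 0.669, 0.001, 0.003]
wrist_force: [9.9, 6.0, 3.3]
grip_width: 0.014
finger_force: 40.0
```

Run:
```python
from h import *
im,d=shot('wrist','w5')
a=np.radians(-5.8);ex=np.array([np.cos(a),np.sin(a)]);o=np.array([.49618,-.27986])
ob=ctrl.get_obs();print(ob['tcp_pos'],ob['wrist_force'],ob['t'],'s',(ob['tcp_pos'][:2]-o)@ex,ob['grip_width'])
A=cv2.imread('pics/w3.png')[5:145,200:320];B=im[170:350,250:470,::-1]
c=np.zeros((600,800,3),np.uint8);c[:420,:360]=cv2.resize(A,(360,420),interpolation=cv2.INTER_CUBIC);c[:360,360:800]=cv2.resize(B,(440,360),interpolation=cv2.INTER_CUBIC)
cv2.imwrite('pics/w5b.png',c)
```

```text
[ 0.36445011 -0.26668344  0.03700237] [10.89572448  5.87593085  3.86310201] 15.825 s -0.13238710424916414 0.01406435063785135
```

View pics/w5b.png

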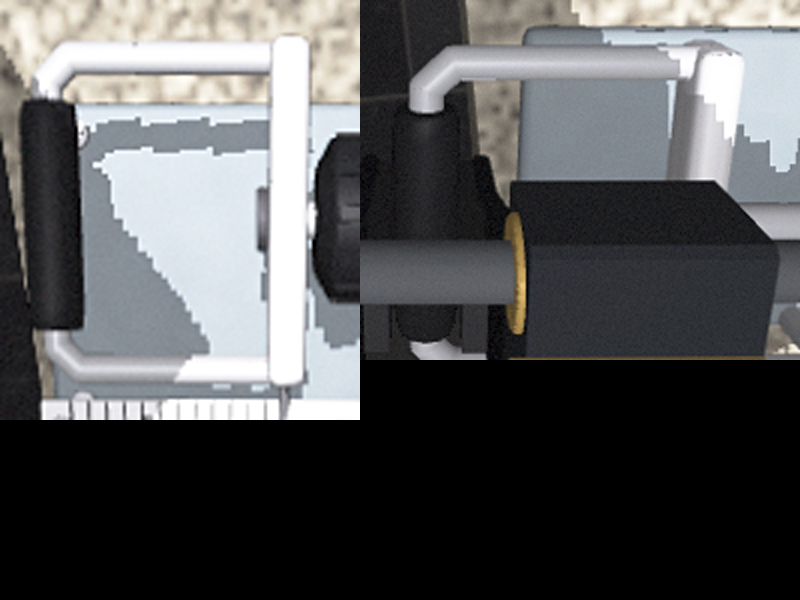

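Yoke end: w3 crop (290,40), now (720,48). The upper-left corner of the D frame is also visible in both, so I can check the yoke's displacement.

Run:
```python
from h import *
a=np.radians(-5.8);ex=np.array([np.cos(a),np.sin(a)]);ey=np.array([-ex[1],ex[0]]);o=np.array([.49618,-.27986])
A=lambda u,v,z:onplane('wrist','w3',(200+u/3-.3,5+v/3-.3),z)
B=lambda u,v,z:onplane('wrist','w5',(250+(u-360)/2-.25,170+v/2-.25),z)
S=lambda X:np.array([(X[:2]-o)@ex,(X[:2]-o)@ey]).round(4)
for z in (.055,.061):
  print(z,'yoke',S(A(290,40,z)),S(B(720,48,z)),'bar end',S(A(48,95,z)),S(B(426,108,z)))
```

```text
0.055 yoke [-0.0332  0.043 ] [-0.0691  0.0423] bar end [-0.0942  0.0307] [-0.1321  0.0292]
0.061 yoke [-0.0334  0.0416] [-0.0718  0.0438] bar end [-0.0932  0.0296] [-0.1322  0.0312]
```

The drawn distance is about 37.5–38 mm against the 37.9 mm target, within tolerance and steady. I'm handing in.

```bash
python3 -c "
from station import ctrl
print(ctrl.job_done())"
```

```text
the job is handed in; nothing more can be done
None
```

I handed the job in: the cock was shut square before the draw, and the D handle is gripped at 40 N and held about 37.5–38 mm out against a measured 37.9 mm to the index. The gripper hid the pointer and scale at the end, so that position comes from the yoke, the grip and the arm's pose; no verdict came back.

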